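# Snap the small round printing block into the carrying rack

## Robot

A 6-joint arm with a two-finger parallel gripper is mounted at the origin on the work surface. World frame = base frame: x ahead of the robot, y to its left, z up, the work surface at z = 0. Lengths are in m, angles in rad, forces in N, time in s.
With the tool pointing down it reaches from about 0.325 to 0.925 m from the base axis. Payload 3.1 kg.
Tool frame: the origin (TCP) lies between the finger pads; the fingertips stand 22 mm ahead of it and the grasp point (between the pads) lies 3 mm ahead of it (ctrl.tip_reach is the distance from the TCP to the fingertips, in m); z points along the fingers, y is the direction in which the jaws open and shut (so a half turn about z gives the same grasp; the last joint's range is limited). The gripper opens to 85 mm and grips with 20 to 120 N. Pads are 22 mm wide; open, the fingers measure 114 mm over their backs; the gripper's body (76 mm by 85 mm) begins 54 mm behind the grasp point. The pads swing forward as they close: fully open they stand 13 mm farther back than shut.
Start: joints at [-0.112, 0.217, 1.613, -0, 1.311, -0.112], TCP at [0.625, 0, 0.253] pointing down, gripper open.
Joint ranges: [-2.75, 2.75], [-0.78, 2.1], [0.31, 2.55], [-1.13, 4.27], [0.13, 2.63], [-2.58, 2.58]. Speed limits (rad/s): [2.79, 2.79, 3.14, 3.14, 3.14, 3.14].

## Interface

Orientations are given as a rotation vector (axis times angle).
In Python, from bench import ctrl, viewer gives the robot as it stands. The module is installed in compiled form; this text tells all that it offers.
- The arm moves only by the tool play_rows, never from a script. Its argument "steps" is a list that holds one entry, the list of rows, each a list of 4 numbers: the shift along the tool's x, y, z in m, then the turn about the tool's z in rad. In form: [[[x, y, z, spin], ...]]. A call has 1 to 5 rows; each row is the pose to reach, as a shift and turn from the pose commanded when the call began, along the tool's axes at that moment; what a row does not reach only later rows make up. A row lasts 1/12 s, in which the tool goes at most 41.7 mm and 7.16 degrees, less where a joint would pass 70% of its speed; a pose out of reach is approached as far as the arm can. A call with a gripper value outside its range is refused whole. "hand" is the opening, from 0 (shut) to 1 (fully open), set as the call begins (left out, the last holds). The fingers move at their own pace and stop on an object; the grip force is fixed at half the most. Time passes only in rows, so rows that repeat a pose let the fingers close. It gives the time, the measured TCP pose, the force and the opening at its end, in the units of the state.
- ctrl.sense(): the state, without advancing time (a new reading comes with each control period).
- viewer.capture(name): name is "scene" or "side" or "wrist"; returns a dict with "color" (420x560x3 uint8, red, green, blue), "mtx" (3x3 intrinsics, pixels), "R" (3x3) and "t" (3): a world point X has camera coordinates R X + t; the wrist camera has in their place "tool_from_camera" (4x4, takes a point from camera to tool coordinates, whose origin is the TCP and whose axes are the flange's). Camera axes: x right, y down, z forward; pixel columns grow to the right and rows downward; lengths in m; the calibration is good to about 2 mm. A picture is of the moment at which its call begins: read the wrist's pose just before it. There is no depth.
- ctrl.job_done(): hands the job in, once; it reports no verdict.
The state is a dict: "time": time; "qpos": joint angles; "joint_velocities": joint speeds; "tau": joint torques, N m; "ee_pos": TCP position; "orientation": TCP orientation; "contact_force": force on the tool from outside, world axes, zero at the start; "torque": the same for the moment, N m; "width": finger opening in m.
Only numpy, scipy, OpenCV 4.12 (cv2) and the standard library are available. Lean on these libraries where they do the work, as an engineer would, in place of code of your own. Each camera call takes 0.05 s, during which the arm holds its last target.

## Task

Put the small round printing block away in the empty bay of the carrying rack: set it in upright, handle up, and press it down past the bay's sprung steel catch until it sits flat on the bay's floor and the catch has snapped back over its edge. Then let go of it.

Things in the scene. Friction and masses are not known exactly. Their poses are not given: they have to be found in the camera images.
- small_round: Wooden disc (sizes in mm), 76 diameter, 24 thick (lowest 4 black rubber), with a flat upright handle mid-top: 14 thick (block's x), 46 wide (y), 70 tall, top 94 above the underside. Pinched across the 14, 74 above the underside, the fingers clear the catch. 0.13-0.21 kg, stands upright. Origin: centre of underside, z up. Larger round (102) and oblong blocks stand nearby.
- bay: The empty one of the rack's three bays (varies; mm): fixed plywood tray, inside 94 (x) by 96 (y), floor 14 above its origin; walls 14 tall, with short flared lips to 22 above the floor. The round block fits at any yaw. Catch mid +x wall: tip 25 from the bay's centre, 27 above the floor, its sloping face rising outwards to 49 out, 64 up. Origin: centre of underside, z up, 10 above table.
- latch (a joint): Sprung steel catch of the empty bay, 34 mm wide, sliding straight outwards (bay's +x); m: 0 shut, 0.026 fully open. A block pressed down its sloping face pushes it open (about 4 to 12 N downwards, most near the tip); it springs shut by itself once the block's top edge is below the tip. The block's own weight does not open it.
Not all that is in view belongs to the job. Leave any red look-alike of the small_round alone.

How it is judged:
On the way:
1. the small round block, upright in the mouth of the empty bay, pushes the catch open (value of joint latch above 0.003 m and horizontal distance between small_round and bay below 0.02 m and angle between small_round's own z axis and vertical below 0.35 rad).
At the end, for the whole second after the job is handed in: The small round block stands upright (within 0.1 rad) and at rest in the empty bay, its centre within 15 mm of the bay's centre, its underside within 4 mm of the bay's floor, and the catch is shut over its edge (within 2 mm of its closed position) (horizontal distance between small_round and bay below 0.015 m and z of small_round in the frame of bay between 0.01 and 0.018 m and angle between small_round's own z axis and vertical below 0.1 rad and value of joint latch below 0.002 m and linear speed of small_round below 0.02 m/s); the robot touches nothing.
It also fails if it takes over 35 s, if anything falls off the work surface, if the arm or the gripper's body presses on something with over 40 N, if the wrist force passes 120 N, or if a joint passes its speed limit or range.

## Working session

There is one attempt and no reset: what is moved stays moved. The work goes in short steps, Python scripts to look and compute and a tool call to move; the robot and the scene stay as the last step left them, time stands still between calls to the robot, and variables do not carry over. Pictures are saved under pics/ and viewed, and the job is handed in when it is done.

Besides the shell and the picture viewer there is one more tool, called after "Emit:" in YAML: its name, and indented under it one key for each argument. play_rows: Moves the arm, as the interface text tells. Its arguments: {"type":"object","properties":{"steps":{"type":"array"},"hand":{"type":"number"}},"required":["steps"]}

```bash
mkdir -p pics; cat > h.py <<'E'
import numpy as np, cv2, pickle
from bench import ctrl, viewer
from scipy.spatial.transform import Rotation as Ro
def cap(n,f):
    s=ctrl.sense(); d=viewer.capture(n); d['s']=s
    cv2.imwrite(f'pics/{f}.png',d['color'][:,:,::-1]); pickle.dump(d,open(f'pics/{f}.pkl','wb')); return d
def RT(d):
    if 'R' in d and d.get('R') is not None: return np.array(d['R']),np.array(d['t'])
    T=np.eye(4);T[:3,:3]=Ro.from_rotvec(d['s']['orientation']).as_matrix();T[:3,3]=d['s']['ee_pos']
    W=np.linalg.inv(T@np.array(d['tool_from_camera'])); return W[:3,:3],W[:3,3]
def ray(d,u,v,z):
    R,t=RT(d); c=-R.T@t; w=R.T@np.linalg.inv(d['mtx'])@np.array([u,v,1.]); return c+w*(z-c[2])/w[2]
def proj(d,X):
    R,t=RT(d); p=(R@np.atleast_2d(X).T).T+t; q=(np.array(d['mtx'])@p.T).T; return q[:,:2]/q[:,2:]
def load(f): return pickle.load(open(f'pics/{f}.pkl','rb'))
E
python3 - <<'E'
from h import *
for n in ['scene','side','wrist']:
    d=cap(n,n+'0'); R,t=RT(d); print(n,-R.T@t)
print(ctrl.sense())
E
```

```text
scene [ 0.90325759 -0.33055163  0.90861531]
side [ 0.22637436 -0.38467128  0.57838149]
wrist [0.62333434 0.07259164 0.3722691 ]
{'time': 0.15, 'qpos': array([-1.12188359e-01,  2.17572228e-01,  1.61459507e+00,  1.45184352e-06,
        1.31132973e+00, -1.12174130e-01]), 'joint_velocities': array([-0.00016066, -0.00161975, -0.00491682, -0.00030898, -0.00022794,
        0.00120887]), 'tau': array([-7.99202871e-05, -3.97448480e+01, -3.04417098e+01, -1.00294717e-04,
        5.82056644e-03,  2.66571755e-05]), 'ee_pos': array([6.24399020e-01, 9.75608229e-05, 2.52258165e-01]), 'orientation': array([-2.22040388e+00, -2.22037145e+00,  1.86253325e-03]), 'contact_force': array([0.59070701, 0.44503584, 0.16819449]), 'torque': array([ 0.00013143, -0.0302196 ,  0.02675161]), 'width': 0.08557000688867593}
```

View pics/scene0.png

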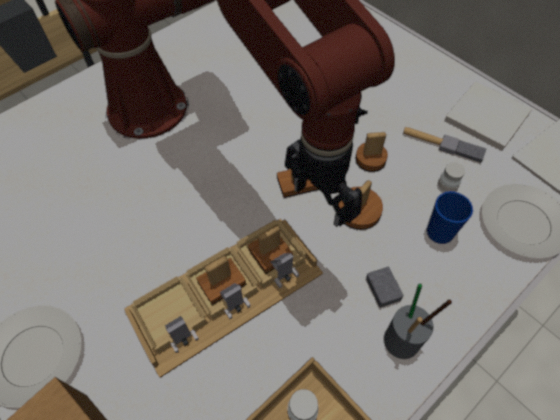

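View pics/side0.png

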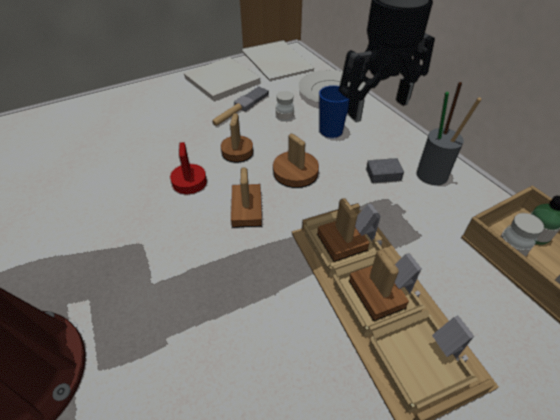

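View pics/wrist0.png

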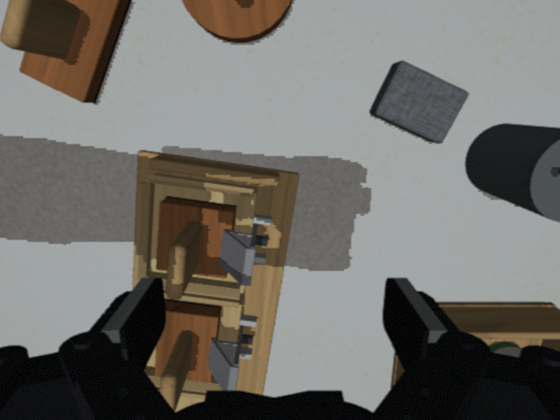

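The scene view shows these candidates for the block:
- a small wooden disc at scene (371,157), side (237,148)
- a larger disc at scene (360,207), side (296,168)
- a red look-alike at side (188,178)
- an oblong block at side (247,205)

The first fits the description best: wooden, round and the smaller of the two discs. The empty bay is at scene (168,315), side (425,360). I'll check with crops and measure.

```bash
python3 - <<'E'
from h import *
a=load('scene0');b=load('side0')
c1=cv2.resize(a['color'][115:235,320:420],None,fx=4,fy=4,interpolation=cv2.INTER_CUBIC)
c2=cv2.resize(b['color'][100:200,200:330],None,fx=3,fy=3,interpolation=cv2.INTER_CUBIC)
h=max(c1.shape[0],c2.shape[0]); o=np.zeros((h,c1.shape[1]+c2.shape[1],3),np.uint8)
o[:c1.shape[0],:c1.shape[1]]=c1;o[:c2.shape[0],c1.shape[1]:]=c2
cv2.imwrite('pics/crop1.png',o[:,:,::-1])
c1=cv2.resize(a['color'][260:370,115:225],None,fx=4,fy=4,interpolation=cv2.INTER_CUBIC)
c2=cv2.resize(b['color'][290:420,340:500],None,fx=2.2,fy=2.2,interpolation=cv2.INTER_CUBIC)
h=max(c1.shape[0],c2.shape[0]); o=np.zeros((h,c1.shape[1]+c2.shape[1],3),np.uint8)
o[:c1.shape[0],:c1.shape[1]]=c1;o[:c2.shape[0],c1.shape[1]:]=c2
cv2.imwrite('pics/crop2.png',o[:,:,::-1])
print('disc',ray(a,371,157,.024),ray(b,237,148,.024)); print('big',ray(a,360,209,.024),ray(b,296,170,.024))
print('widths', ray(a,356,157,.012)-ray(a,387,157,.012), ray(b,221,150,.012)-ray(b,253,150,.012))
print('bay',ray(a,168,315,.03),ray(b,425,360,.03))
E
```

```text
disc [0.51736283 0.29355016 0.024     ] [0.50697646 0.29237577 0.024     ]
big [0.59947696 0.16682258 0.024     ] [0.58295367 0.16035677 0.024     ]
widths [-0.05025454 -0.05488007  0.        ] [-0.06393396  0.03672522  0.        ]
bay [ 0.51745384 -0.28767659  0.03      ] [ 0.52092338 -0.28788259  0.03      ]
```

View pics/crop1.png

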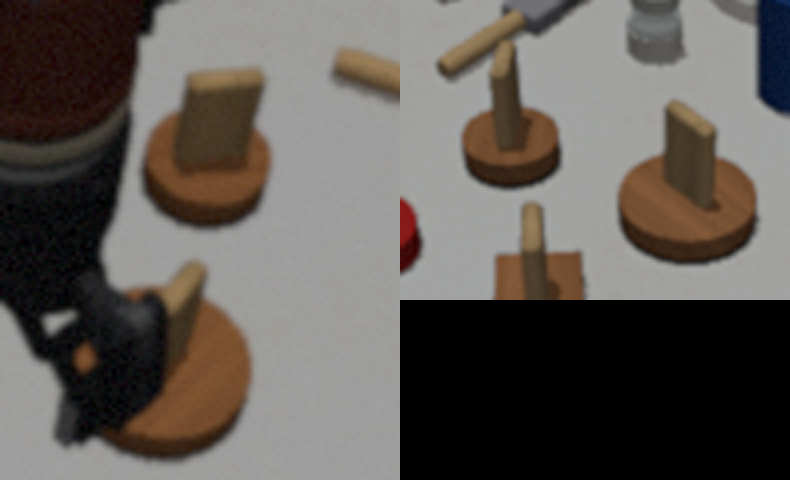

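View pics/crop2.png

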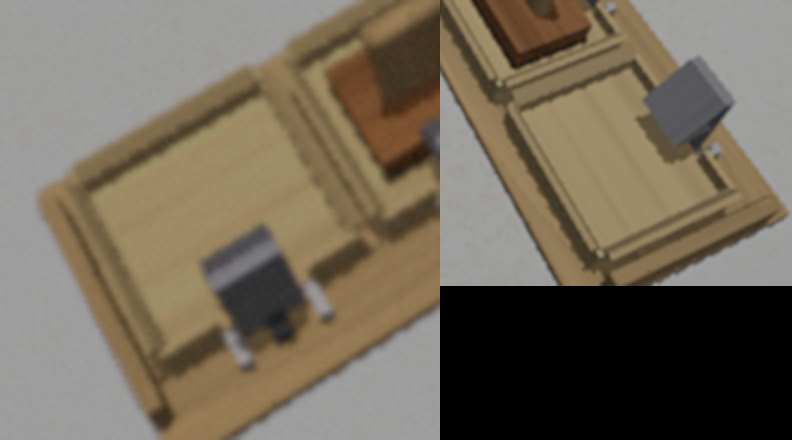

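Emit:
play_rows:
  steps:
    - [[0.036,-0.02,0,0],[0.072,-0.04,0,0],[0.108,-0.06,0,0],[0.144,-0.08,0,0],[0.18,-0.1,0,0]]

```text
time: 0.57
ee_pos: [0.5236, 0.1812, 0.2529]
orientation: [-2.222, -2.22, 0.001]
contact_force: [0.9, -0.3, 0.7]
width: 0.0852
```

```bash
python3 - <<'E'
from h import *
d=cap('wrist','w1');print(d['s']['ee_pos'],d['s']['orientation'],d['s']['time'])
a=load('scene0')
p,q=ray(a,367.5,134.5,.094),ray(a,385.7,132.8,.094); print(p,q,(p+q)/2,np.linalg.norm(p-q),np.degrees(np.arctan2(*(q-p)[1::-1])))
E
```

```text
[0.52362458 0.1812082  0.25287901] [-2.22202473e+00 -2.22022699e+00  6.88928105e-04] 0.5667
[0.49898178 0.28652076 0.094     ] [0.52334661 0.32057295 0.094     ] [0.5111642  0.30354685 0.094     ] 0.041871197752327484 54.41573583756794
```

View pics/w1.png

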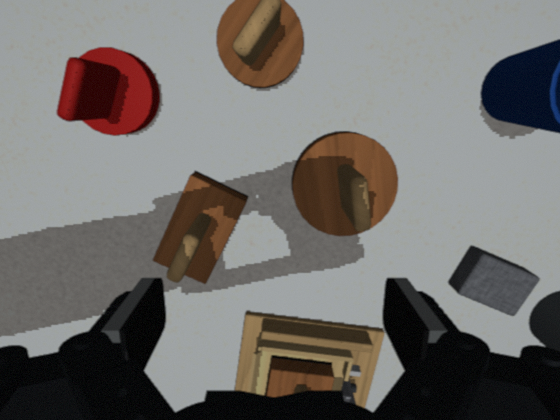

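The small wooden disc is at (260,42) and the red copy at (112,92). I'll move so the disc is nearer the centre, then measure.

Emit:
play_rows:
  steps:
    - [[0.035,0,0,0],[0.07,0,0,0],[0.07,0,0,0],[0.07,0,0,0]]

```text
time: 0.95
ee_pos: [0.5245, 0.2513, 0.2529]
orientation: [2.218, 2.225, -0.001]
contact_force: [0.7, -0.7, -0.1]
width: 0.0856
```

```bash
python3 - <<'E'
from h import *
d=cap('wrist','w2');print(d['s']['ee_pos'],d['s']['orientation'],d['s']['time'])
hsv=cv2.cvtColor(d['color'],cv2.COLOR_RGB2HSV)
m=((hsv[...,1]>70)&(hsv[...,2]>40)).astype(np.uint8)
n,l,st,ce=cv2.connectedComponentsWithStats(m)
for i in range(1,n):
    if st[i,4]>800: print(i,st[i],ce[i],d['color'][l==i].mean(0).round())
E
```

```text
[0.52453033 0.25126814 0.25291304] [ 2.21769838e+00  2.22513986e+00 -1.34085331e-03] 0.95
1 [ 220   81   81   83 5309] [259.82200038 122.22056885] [113.  79.  51.]
2 [  71  128   94   83 5935] [117.58702612 169.15838248] [99. 20. 19.]
32 [ 527  138   33   94 2130] [545.96713615 189.24788732] [11. 29. 63.]
130 [ 291  203   99  106 7538] [340.01339878 251.84797028] [81. 56. 35.]
143 [ 165  238   81  114 5229] [201.47638172 291.95658826] [77. 53. 33.]
146 [ 242  364  135   47 3230] [306.625387   383.66934985] [82. 68. 46.]
```

View pics/w2.png

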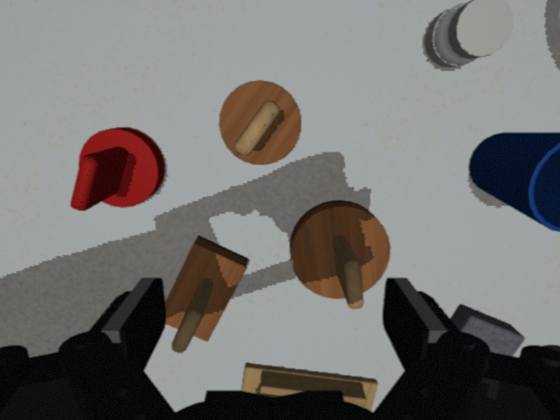

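```bash
python3 - <<'E'
from h import *
d=load('w2'); c=d['color']
hsv=cv2.cvtColor(c,cv2.COLOR_RGB2HSV)
sub=hsv[75:170,215:306]; 
roi=np.zeros(c.shape[:2],np.uint8); cv2.circle(roi,(260,122),38,1,-1)
L=c.astype(int); hm=(roi>0)&(L[...,1]/np.maximum(L[...,0],1)>.74)
hm=cv2.morphologyEx(hm.astype(np.uint8),cv2.MORPH_OPEN,np.ones((3,3)))
n,l,st,ce=cv2.connectedComponentsWithStats(hm); i=1+st[1:,4].argmax(); print(st[i],ce[i])
r=cv2.minAreaRect(np.argwhere(l==i)[:,::-1].astype(np.float32)); print(r); bp=cv2.boxPoints(r); 
W=np.array([ray(d,*p,.094) for p in bp]); print(W.round(4)); 
e=[W[1]-W[0],W[2]-W[1]]; k=np.argmax([np.linalg.norm(x) for x in e]); print([np.linalg.norm(x) for x in e],np.degrees(np.arctan2(e[k][1],e[k][0])))
print('handle mid@.094',W.mean(0)); print('disc',ray(d,260,121.7,.020), 'edges',ray(d,220,122,.024),ray(d,301,122,.024),ray(d,260,81,.024),ray(d,260,164,.024))
o=c.copy(); o[l==i]=[0,255,0]; cv2.imwrite('pics/hm.png',cv2.resize(np.hstack([c[70:175,205:315],o[70:175,205:315]]),None,fx=3,fy=3)[:,:,::-1])
print(proj(d,[.5,.3,0]))
E
```

```text
[ 235  101   45   55 1108] [256.97924188 127.69494585]
((257.0877990722656, 127.77702331542969), (18.9483642578125, 61.61124801635742), 35.53767776489258)
[[0.4911 0.2927 0.094 ]
 [0.5178 0.3284 0.094 ]
 [0.529  0.3208 0.094 ]
 [0.5025 0.2845 0.094 ]]
[np.float64(0.04457157291902166), np.float64(0.013449888274278282)] 53.18887006788235
handle mid@.094 [0.51010086 0.30659391 0.094     ]
disc [0.50967355 0.30795094 0.02      ] edges [0.4732831 0.3077299 0.024    ] [0.54726151 0.30800369 0.024     ] [0.51007201 0.34315616 0.024     ] [0.50955414 0.26939781 0.024     ]
[[250.96998138 129.06283411]]
```

View pics/hm.png

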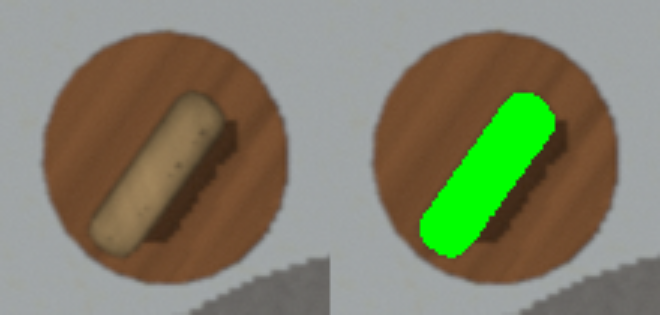

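The crop shows the small wooden disc at wrist (260,122). It is about 75 mm across, with the handle at 53–54° from world x. This is the small_round. I'll move over it, turn the jaws and descend. The bay gets measured from the fixed views first.

```bash
python3 - <<'E'
from h import *
a=load('scene0');b=load('side0')
A=lambda u,v,z:ray(a,115+u/4,260+v/4,z)
B=lambda u,v,z:ray(b,340+u/2.2,290+v/2.2,z)
# visible floor corners
print('scene floor far-left,top',A(92,195,.024),A(262,98,.024),A(340,232,.024),A(165,347,.024))
print('side floor',B(522,105,.024),B(633,62,.024),B(603,247,.024),B(730,190,.024))
# catch tip edge z=.051
p,q=A(205,266,.051),A(266,230,.051);print('tip',p,q,(p+q)/2,np.linalg.norm(p-q))
p,q=B(648,100,.051),B(687,145,.051);print('tip side',p,q,(p+q)/2,np.linalg.norm(p-q))
p,q=A(225,330,.05),0
E
```

```text
scene floor far-left,top [ 0.46472601 -0.32371808  0.024     ] [ 0.47901644 -0.23214101  0.024     ] [ 0.56150656 -0.24488249  0.024     ] [ 0.55106393 -0.33909562  0.024     ]
side floor [ 0.74595349 -0.37696588  0.024     ] [ 0.84465371 -0.39718722  0.024     ] [ 0.70198213 -0.4575955   0.024     ] [ 0.80669645 -0.47893085  0.024     ]
tip [ 0.54283654 -0.30382691  0.051     ] [ 0.54777922 -0.27267939  0.051     ] [ 0.54530788 -0.28825315  0.051     ] 0.0315372530475796
tip side [ 0.79520195 -0.41683266  0.051     ] [ 0.78542344 -0.44598463  0.051     ] [ 0.79031269 -0.43140864  0.051     ] 0.03074827909980112
```

```bash
python3 - <<'E'
from h import *
a=load('scene0');b=load('side0')
c1=cv2.resize(a['color'][265:365,125:225],None,fx=6,fy=6,interpolation=cv2.INTER_CUBIC)
cv2.imwrite('pics/c3.png',np.clip(c1[:,:,::-1]*1.5,0,255))
c1=cv2.resize(b['color'][300:420,360:500],None,fx=5,fy=5,interpolation=cv2.INTER_CUBIC)
cv2.imwrite('pics/c4.png',np.clip(c1[:,:,::-1]*1.3,0,255))
E
```

```text
[ WARN:0@0.522] global loadsave.cpp:1063 imwrite_ Unsupported depth image for selected encoder is fallbacked to CV_8U.
```

View pics/c3.png

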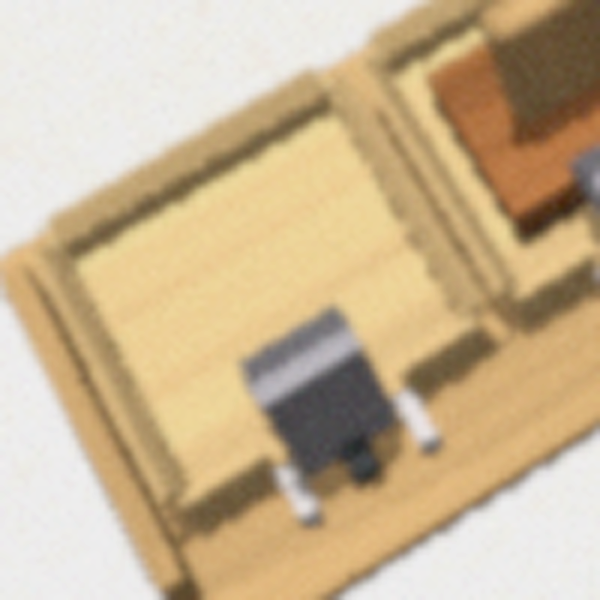

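View pics/c4.png

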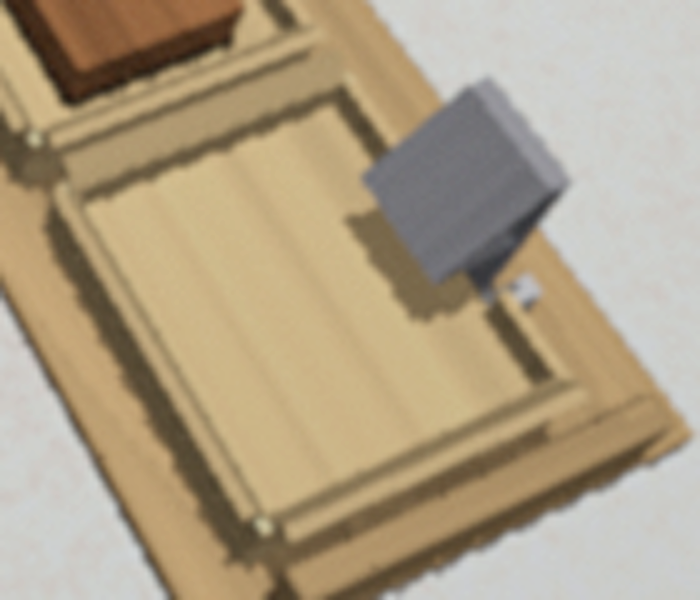

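```bash
python3 - <<'E'
from h import *
a=load('scene0');b=load('side0')
A=lambda u,v,z:ray(a,125+u/6,265+v/6,z)
B=lambda u,v,z:ray(b,360+u/5,300+v/5,z)
p,q=A(245,362,.051),A(337,310,.051);print('tip',p,q,(p+q)/2,np.linalg.norm(p-q),np.degrees(np.arctan2(*(q-p)[1::-1])))
p,q=B(435,283,.051),B(364,180,.051);print('tip side',p,q,(p+q)/2,np.linalg.norm(p-q),np.degrees(np.arctan2(*(q-p)[1::-1])))
p,q=A(78,258,.024),A(335,112,.024);print('-x floor edge scene',p,q,np.linalg.norm(p-q),np.degrees(np.arctan2(*(q-p)[1::-1])))
p,q=B(85,202,.024),B(340,95,.024);print('+y floor edge side',p,q,np.linalg.norm(p-q),np.degrees(np.arctan2(*(q-p)[1::-1])))
p,q=B(340,95,.024),B(540,380,.024);print('+x floor edge side',p,q,np.linalg.norm(p-q),np.degrees(np.arctan2(*(q-p)[1::-1])))
for d,n in((a,'a'),(b,'b')):
    o=cv2.resize(d['color'],None,fx=3,fy=3)
    for yaw,c,col in((-8,(.519,-.286),(0,255,0)),):
        R=Ro.from_euler('z',yaw,degrees=True).as_matrix()
        P=np.array([[-47,-48,14],[47,-48,14],[47,48,14],[-47,48,14]])/1000; 
        T=np.array([[25,-17,41],[25,17,41],[49,17,78],[49,-17,78]])/1000
        for Q in(P,T):
            q=proj(d,(R@Q.T).T+[*c,.010])*3
            cv2.polylines(o,[q.astype(int)],True,col,1)
    v=proj(d,[*c,.024])[0]*3; x,y=v.astype(int); o=o[max(0,y-200):y+200,max(0,x-220):x+220]
    cv2.imwrite(f'pics/ov_{n}.png',o[:,:,::-1])
E
python3 -c "
import cv2,numpy as np
a=cv2.imread('pics/ov_a.png');b=cv2.imread('pics/ov_b.png');h=min(a.shape[0],b.shape[0]);o=np.hstack([a[:h],b[:h]]);print(o.shape);cv2.imwrite('pics/ov.png',o[:,:800] if o.shape[1]<=800 else cv2.resize(o,(800,int(h*800/o.shape[1]))))"
```

```text
tip [ 0.54047194 -0.30313185  0.051     ] [ 0.54603326 -0.27219708  0.051     ] [ 0.5432526  -0.28766447  0.051     ] 0.03143068237077019 79.80846301673564
tip side [ 0.53920823 -0.30334119  0.051     ] [ 0.54428833 -0.27143288  0.051     ] [ 0.54174828 -0.28738703  0.051     ] 0.032310174748313714 80.95389264852246
-x floor edge scene [ 0.46341878 -0.32287603  0.024     ] [ 0.47798985 -0.23058646  0.024     ] 0.09343275408440775 81.02795902587486
+y floor edge side [ 0.48378664 -0.22889792  0.024     ] [ 0.57454561 -0.24139637  0.024     ] 0.09161551684660359 -7.840905335475357
+x floor edge side [ 0.57454561 -0.24139637  0.024     ] [ 0.5597575  -0.33400919  0.024     ] 0.09378604794218763 -99.07221464612724
(377, 880, 3)
```

View pics/ov.png

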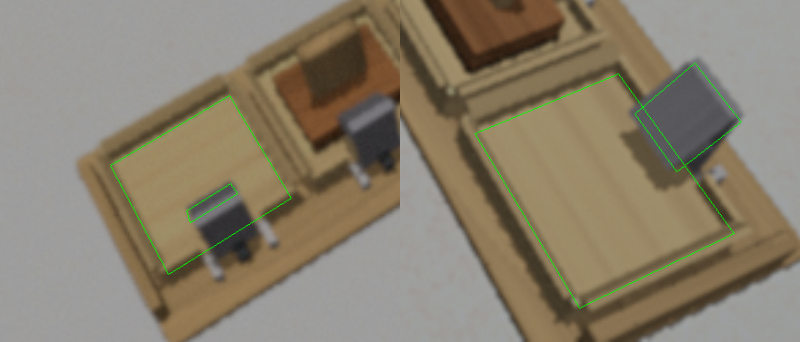

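The bay centre is about (0.5185,-0.2835), yaw about -9°. The two views agree within about 3 mm. Now aligning over the block.

Emit:
play_rows:
  steps:
    - [[0.02,-0.005,0,0.12],[0.04,-0.01,0,0.24],[0.056,-0.0145,0,0.36],[0.056,-0.0145,0,0.48],[0.056,-0.0145,0,0.6]]

```text
time: 1.42
ee_pos: [0.5106, 0.3051, 0.2529]
orientation: [2.783, 1.457, -0.002]
contact_force: [-0.9, -0.6, 0.0]
width: 0.0854
```

Emit:
play_rows:
  steps:
    - [[0,0,0,0.037],[0,0,0.04,0.037],[0,0,0.06,0.037],[0,0,0.06,0.037],[0,0,0.06,0.037]]

```text
time: 1.83
ee_pos: [0.5098, 0.3041, 0.1916]
orientation: [2.806, 1.412, -0.007]
contact_force: [0.0, -0.1, 0.4]
width: 0.0853
```

```bash
python3 - <<'E'
from h import *
d=cap('wrist','w3');print(d['s']['ee_pos'],d['s']['orientation'],d['s']['qpos'])
R=Ro.from_rotvec(d['s']['orientation']).as_matrix();print(R.round(3)); p=d['s']['ee_pos']
print('tool-frame shift to target',R.T@(np.array([.510,.307,.077])-p))
d2=cap('side','s3')
E
```

```text
[0.50976445 0.30410088 0.19159823] [ 2.80646512  1.41152387 -0.00687113] [ 4.19842774e-01  2.12616145e-01  1.73956977e+00 -3.72923701e-04
  1.19376992e+00  1.05876055e+00]
[[ 0.596  0.803 -0.004]
 [ 0.803 -0.596 -0.002]
 [-0.004 -0.002 -1.   ]]
tool-frame shift to target [ 0.00292322 -0.001329    0.11459015]
```

View pics/w3.png

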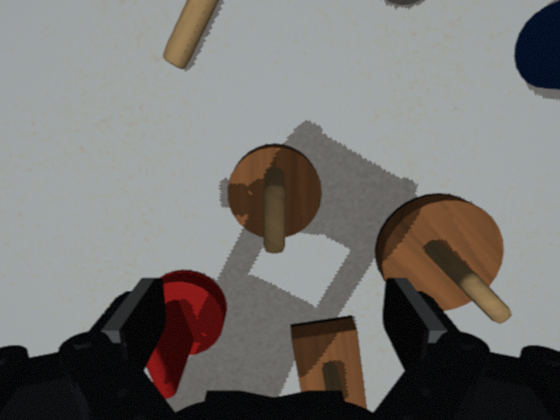

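View pics/s3.png

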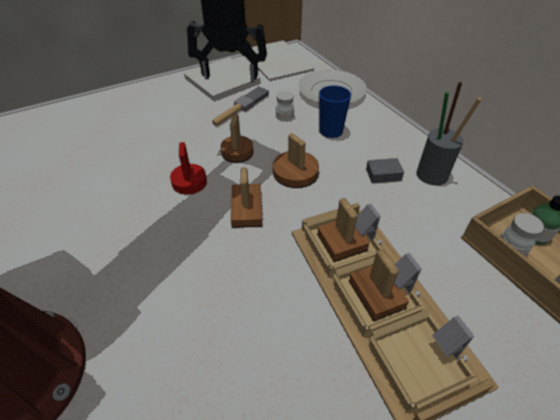

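The handle is vertical in the wrist view at column 274, midway between the fingers. Descending.

Emit:
play_rows:
  steps:
    - [[0.003,-0.001,0.03,0],[0.003,-0.001,0.06,0],[0.003,-0.001,0.09,0],[0.003,-0.001,0.114,0],[0.003,-0.001,0.114,0]]

```text
time: 2.35
ee_pos: [0.509, 0.3075, 0.0757]
orientation: [-2.805, -1.414, 0.012]
contact_force: [-1.2, -0.8, -1.6]
width: 0.0852
```

Emit:
play_rows:
  steps:
    - [[0,0,0,0],[0,0,0,0],[0,0,0,0],[0,0,0,0],[0,0,0,0]]
  hand: 0

```text
time: 2.77
ee_pos: [0.5129, 0.3096, 0.0814]
orientation: [2.805, 1.414, 0.006]
contact_force: [0.5, 0.1, -1.1]
width: 0.0254
```

Emit:
play_rows:
  steps:
    - [[0,0,0,0],[0,0,0,0],[0,0,0,0]]

```text
time: 3.02
ee_pos: [0.5124, 0.3094, 0.0806]
orientation: [2.805, 1.414, 0.003]
contact_force: [-0.5, 0.8, 5.3]
width: 0.013
```

```bash
python3 - <<'E'
from h import *
d=cap('wrist','w4');print(d['s']['ee_pos'],d['s']['width'],d['s']['contact_force'])
d=cap('side','s4')
cv2.imwrite('pics/s4c.png',cv2.resize(d['color'][60:220,130:330],None,fx=3,fy=3)[:,:,::-1])
E
```

```text
[0.51242427 0.30940534 0.08061082] 0.012952537233429215 [-0.54822994  0.83973458  5.32236335]
```

View pics/s4c.png

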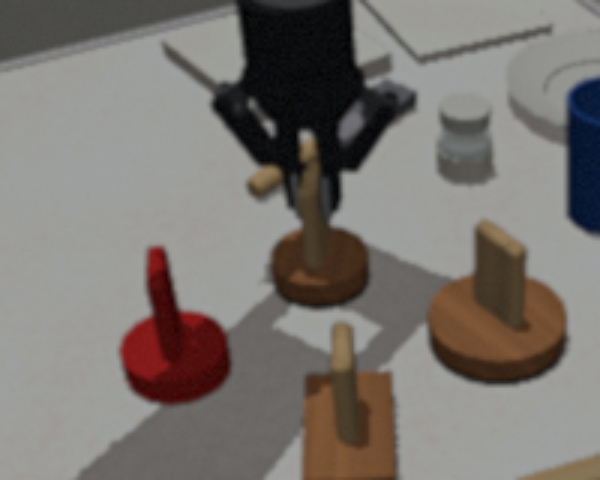

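Gripped, with the opening at 13 mm and the block upright. Lifting while turning.

Emit:
play_rows:
  steps:
    - [[0,0,-0.03,0],[0,0,-0.065,0],[0,0,-0.1,0],[0,0,-0.135,0.1],[0,0,-0.17,0.2]]

```text
time: 3.53
ee_pos: [0.5104, 0.3086, 0.2494]
orientation: [2.935, 1.12, -0.004]
contact_force: [0.8, 0.0, -1.7]
width: 0.0135
```

Emit:
play_rows:
  steps:
    - [[0,0,0,0.11],[0,0,0,0.22],[0,0,0,0.33],[0,0,0,0.44],[0,0,0,0.55]]

```text
time: 3.95
ee_pos: [0.5106, 0.3087, 0.2479]
orientation: [3.128, 0.28, -0.004]
contact_force: [0.4, -0.1, -1.5]
width: 0.0133
```

Emit:
play_rows:
  steps:
    - [[0,0,0,0.11],[0,0,0,0.22],[0,0,0,0.33],[0,0,0,0.339],[0,0,0,0.339]]

```text
time: 4.37
ee_pos: [0.5108, 0.3088, 0.2481]
orientation: [3.131, -0.24, -0.003]
contact_force: [-1.2, -1.0, -2.4]
width: 0.0132
```

```bash
python3 - <<'E'
from h import *
s=ctrl.sense()
R=Ro.from_rotvec(s['orientation']).as_matrix();print(R.round(3)); p=s['ee_pos']
print(p,s['width'],s['qpos'],s['contact_force'],'tool-frame shift to target',R.T@(np.array([.5185,-.2835,.25])-p))
d=cap('wrist','w5')
E
```

```text
[[ 0.988 -0.152 -0.002]
 [-0.152 -0.988 -0.001]
 [-0.002  0.001 -1.   ]]
[0.51083121 0.30878102 0.24814765] 0.013174785029156868 [4.26149547e-01 1.63490684e-01 1.68549503e+00 1.38353296e-05
 1.29469065e+00 2.14978652e+00] [-1.17351581 -1.00136899 -2.38222617] tool-frame shift to target [ 0.09775136  0.58421046 -0.00136396]
```

View pics/w5.png

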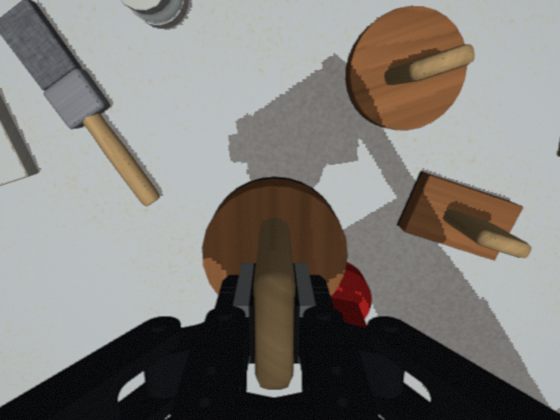

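The wrist view shows the block held upright between the fingers (disc at about (275,250)), with tool x along the bay's +x. Carrying it to above the bay.

Emit:
play_rows:
  steps:
    - [[0.006,0.035,0,0],[0.012,0.07,0,0],[0.018,0.105,0,0],[0.024,0.14,0,0],[0.03,0.175,0,0]]

```text
time: 4.83
ee_pos: [0.5136, 0.1301, 0.2491]
orientation: [3.132, -0.239, -0.0]
contact_force: [0.6, -1.2, -1.0]
width: 0.0133
```

Emit:
play_rows:
  steps:
    - [[0.006,0.035,0,0],[0.012,0.07,0,0],[0.018,0.105,0,0],[0.024,0.14,0,0],[0.03,0.175,0,0]]

```text
time: 5.25
ee_pos: [0.5162, -0.0477, 0.2492]
orientation: [-3.132, 0.24, -0.0]
contact_force: [0.9, 0.2, -0.6]
width: 0.0133
```

Emit:
play_rows:
  steps:
    - [[0.006,0.035,0,0],[0.012,0.07,0,0],[0.018,0.105,0,0],[0.024,0.14,0,0],[0.03,0.175,0,0]]

```text
time: 5.67
ee_pos: [0.5188, -0.2252, 0.2491]
orientation: [-3.132, 0.24, 0.0]
contact_force: [0.6, -0.2, -0.6]
width: 0.0132
```

Emit:
play_rows:
  steps:
    - [[0.004,0.03,0,0],[0.008,0.059,0,0],[0.008,0.059,0,0],[0.008,0.059,0,0],[0.008,0.059,0,0]]

```text
time: 6.08
ee_pos: [0.5177, -0.2826, 0.2488]
orientation: [-3.131, 0.243, 0.001]
contact_force: [0.6, 1.2, -1.1]
width: 0.013
```

```bash
python3 - <<'E'
from h import *
d=cap('wrist','w6');s=d['s']
R=Ro.from_rotvec(s['orientation']).as_matrix();print(R.round(3)); p=s['ee_pos']
print(p,s['width'],s['contact_force'],'tool-frame shift to target',R.T@(np.array([.5185,-.2835,.25])-p))
cap('scene','a6');cap('side','s6')
E
```

```text
[[ 0.988 -0.154 -0.001]
 [-0.154 -0.988  0.001]
 [-0.001 -0.001 -1.   ]]
[ 0.51773838 -0.28256317  0.24878557] 0.013019417978205033 [ 0.60063783  1.18474549 -1.10463689] tool-frame shift to target [ 0.00089558  0.0008068  -0.00121637]
```

View pics/w6.png

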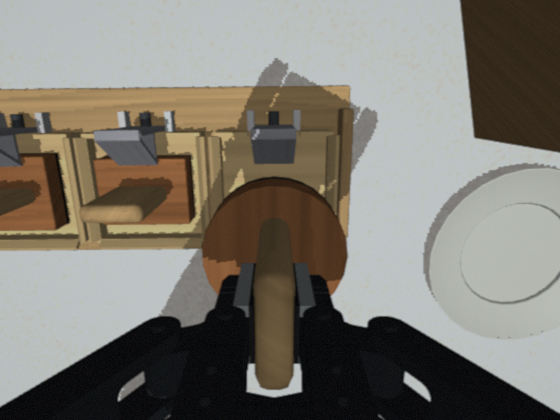

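View pics/s6.png

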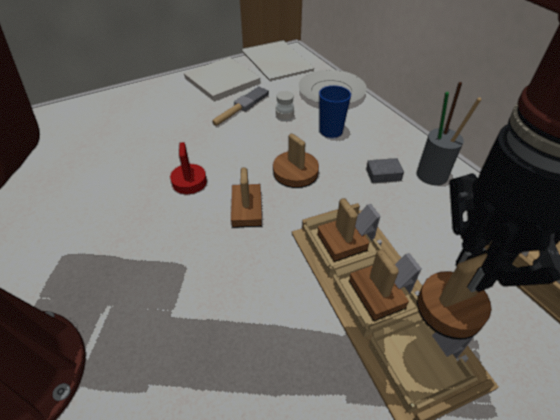

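```bash
python3 - <<'E'
from h import *
d=load('w6'); s=d['s']; R=Ro.from_rotvec(s['orientation']).as_matrix(); p=np.array(s['ee_pos'])
u=p[2]-.0806; print('underside',u)
for n,uv,z in(('tipL',(254,162),.051),('tipR',(297,162),.051),('topL',(252,127),.088),('topR',(298,127),.088),('plate -x... inner wall left',(219,150),.038),('right wall',(329,150),.038),
 ('discL',(203,248),u+.0),('discR',(347,248),u+.0),('disc far',(275,178),u+.0)):
    X=ray(d,*uv,z); print(n,X.round(4),'tool',(R.T@(X-p)).round(4))
E
```

```text
underside 0.16818557152920607
tipL [ 0.543  -0.2693  0.051 ] tool [ 0.0231 -0.0167  0.1978]
tipR [ 0.5373 -0.3057  0.051 ] tool [0.0231 0.0201 0.1977]
topL [ 0.574  -0.2751  0.088 ] tool [ 0.0546 -0.0158  0.1608]
topR [ 0.5688 -0.3087  0.088 ] tool [0.0546 0.0181 0.1607]
plate -x... inner wall left [ 0.5564 -0.2395  0.038 ] tool [ 0.0317 -0.0483  0.2108]
right wall [ 0.5414 -0.3356  0.038 ] tool [0.0318 0.049  0.2107]
discL [ 0.515  -0.2408  0.1682] tool [-0.009  -0.0408  0.0807]
discR [ 0.5022 -0.3234  0.1682] tool [-0.0089  0.0428  0.0806]
disc far [ 0.5494 -0.2884  0.1682] tool [0.0322 0.001  0.0806]
```

```bash
python3 - <<'E'
from h import *
d=load('w6'); s=d['s']; R=Ro.from_rotvec(s['orientation']).as_matrix(); p=np.array(s['ee_pos']); u=p[2]-.0806
c=d['color'][165:300,190:360]; cv2.imwrite('pics/c6.png',np.clip(cv2.resize(c,None,fx=4,fy=4)[:,:,::-1].astype(float)*1.8,0,255).astype(np.uint8))
# handle top ends at z u+.094, handle base far end at u+.024
for n,uv,z in(('discL',(203,248),u+.024),('discR',(347,248),u+.024),('hb far',(275,219),u+.024),('htop near',(274,389),u+.094),('disc top far',(275,184),u+.024)):
    X=ray(d,*uv,z); print(n,'tool',(R.T@(X-p)).round(4))
a=load('a6'); c=a['color'][200:380,80:280]; cv2.imwrite('pics/c6a.png',np.clip(cv2.resize(c,None,fx=3,fy=3)[:,:,::-1].astype(float)*1.3,0,255).astype(np.uint8))
E
```

```text
discL tool [ 0.0006 -0.0358  0.0566]
discR tool [0.0007 0.0378 0.0566]
hb far tool [0.0162 0.001  0.0566]
htop near tool [-0.0242  0.0005 -0.0134]
disc top far tool [0.034  0.0009 0.0566]
```

View pics/c6.png

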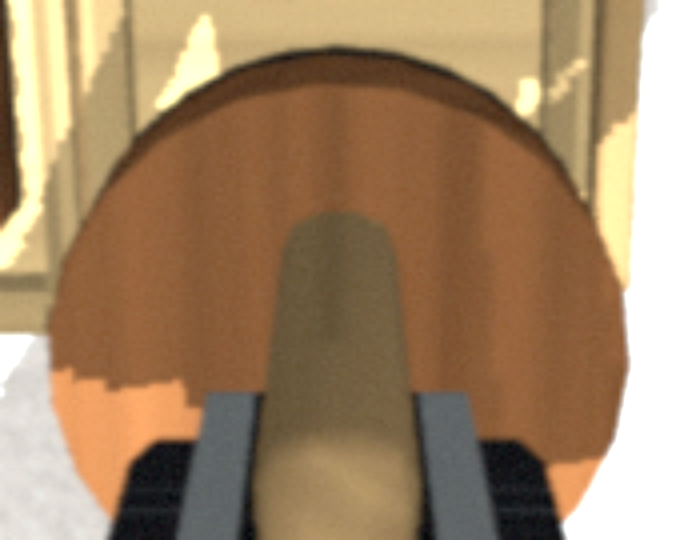

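View pics/c6a.png

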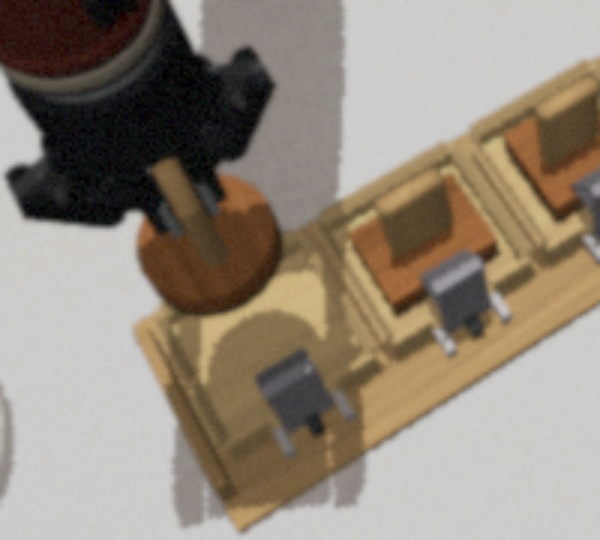

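Correcting the block by 4 mm towards the catch and descending to just above it.

Emit:
play_rows:
  steps:
    - [[0.004,0,0.025,0],[0.004,0,0.05,0],[0.004,0,0.075,0],[0.004,0,0.088,0],[0.004,0,0.088,0]]

```text
time: 6.65
ee_pos: [0.5196, -0.2809, 0.1571]
orientation: [-3.128, 0.241, 0.011]
contact_force: [-1.3, 0.9, -1.9]
width: 0.0132
```

```bash
python3 - <<'E'
from h import *
d=cap('wrist','w7');s=d['s'];print(s['ee_pos'],s['contact_force'],s['width'])
a=cap('scene','a7');b=cap('side','s7')
o=np.hstack([cv2.resize(a['color'][220:380,100:260],(400,400)),cv2.resize(b['color'][230:410,340:520],(400,400))])
cv2.imwrite('pics/c7.png',np.clip(o[:,:,::-1].astype(float)*1.4,0,255).astype(np.uint8))
E
```

```text
[ 0.51960701 -0.28091953  0.15706655] [-1.34601414  0.87852667 -1.87728649] 0.013170393117417351
```

View pics/w7.png

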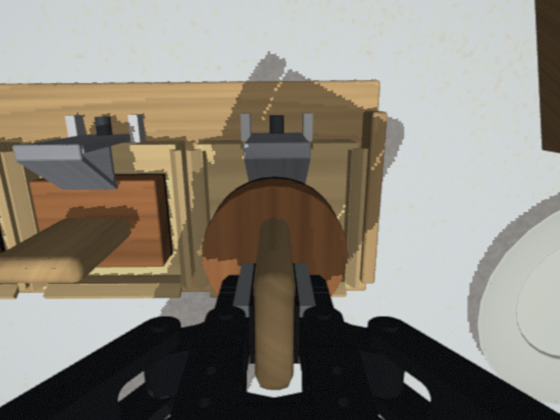

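View pics/c7.png

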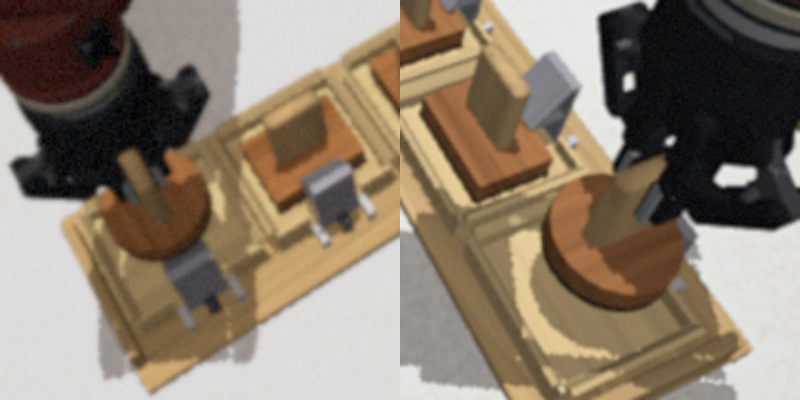

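Emit:
play_rows:
  steps:
    - [[0,0,0,0],[0,0,0,0],[0,0,0,0]]

```text
time: 7.05
ee_pos: [0.5229, -0.2843, 0.163]
orientation: [3.131, -0.243, 0.004]
contact_force: [0.1, -0.1, -2.0]
width: 0.0129
```

```bash
python3 - <<'E'
from h import *
d=cap('wrist','w8');s=d['s'];print(s['ee_pos'],s['orientation'],s['contact_force'],s['width'])
R=Ro.from_rotvec(s['orientation']).as_matrix(); p=np.array(s['ee_pos']); u=p[2]-.0806
print(u,'bay in tool',R.T@(np.array([.5185,-.2835,.024])-p))
c=d['color'][100:310,180:390]; cv2.imwrite('pics/c8.png',np.clip(cv2.resize(c,(600,600))[:,:,::-1].astype(float)*1.5,0,255).astype(np.uint8))
E
```

```text
[ 0.52286944 -0.28434804  0.16301952] [ 3.13062475 -0.24340391  0.0040012 ] [ 0.11436589 -0.07032726 -1.95451421] 0.012900878893146256
0.08241951537548797 bay in tool [-0.00481756 -0.00034532  0.13900687]
```

View pics/c8.png

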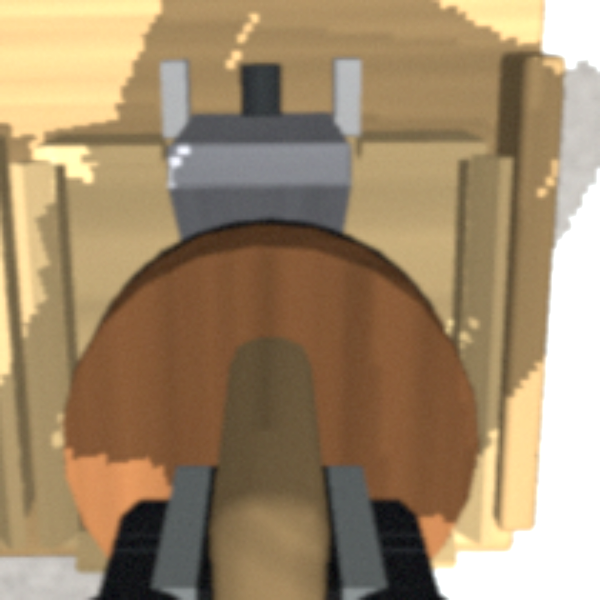

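Aligned with the bay: the catch is centred over the disc and the walls sit evenly on both sides. Pressing down in steps.

Emit:
play_rows:
  steps:
    - [[0,0,0.008,0],[0,0,0.016,0],[0,0,0.023,0],[0,0,0.03,0],[0,0,0.03,0]]

```text
time: 7.52
ee_pos: [0.5192, -0.2827, 0.128]
orientation: [-3.13, 0.243, 0.011]
contact_force: [-3.8, -0.8, -1.7]
width: 0.013
```

```bash
python3 - <<'E'
from h import *
d=cap('wrist','w9');s=d['s'];print(s['ee_pos'],s['orientation'],s['contact_force'],s['torque'],s['width'])
R=Ro.from_rotvec(s['orientation']).as_matrix(); p=np.array(s['ee_pos'])
print(p[2]-.0806,'bay in tool',R.T@(np.array([.5185,-.2835,.024])-p))
b=cap('side','s9')
o=np.hstack([cv2.resize(d['color'][60:310,150:400],(400,400)),cv2.resize(b['color'][240:420,340:520],(400,400))])
cv2.imwrite('pics/c9.png',np.clip(o[:,:,::-1].astype(float)*1.4,0,255).astype(np.uint8))
E
```

```text
[ 0.51923156 -0.28265277  0.12795571] [-3.12975365  0.24303328  0.01097212] [-3.7557302  -0.78541124 -1.65616902] [-0.17283841  0.88738363 -0.05214856] 0.013024444198118938
0.04735571497690186 bay in tool [0.00015181 0.00114228 0.10395535]
```

View pics/c9.png

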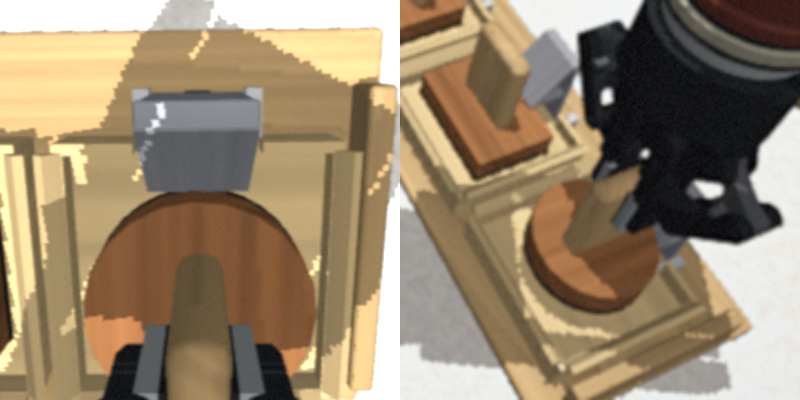

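The catch is sliding outwards and the disc still looks level. Continuing down.

Emit:
play_rows:
  steps:
    - [[0,0,0.006,0],[0,0,0.012,0],[0,0,0.018,0],[0,0,0.018,0],[0,0,0.018,0]]

```text
time: 8.03
ee_pos: [0.5208, -0.2828, 0.1117]
orientation: [-3.13, 0.243, 0.005]
contact_force: [-4.9, 1.5, -3.2]
width: 0.0133
```

```bash
python3 - <<'E'
from h import *
d=cap('wrist','w10');s=d['s'];print(s['ee_pos'],s['orientation'],s['contact_force'],s['torque'],s['width'])
R=Ro.from_rotvec(s['orientation']).as_matrix(); p=np.array(s['ee_pos'])
print(p[2]-.0806,'bay in tool',R.T@(np.array([.5185,-.2835,.024])-p))
b=cap('side','s10')
o=np.hstack([cv2.resize(d['color'][60:310,150:400],(400,400)),cv2.resize(b['color'][240:420,340:520],(400,400))])
cv2.imwrite('pics/c10.png',np.clip(o[:,:,::-1].astype(float)*1.4,0,255).astype(np.uint8))
E
```

```text
[ 0.52083424 -0.28283278  0.1116577 ] [-3.13027247  0.24321748  0.0048574 ] [-4.90646271  1.4919655  -3.19093246] [ 0.17810012  0.94114898 -0.02068695] 0.013250617332353963
0.031057702143162585 bay in tool [-0.00191997  0.00116322  0.08766258]
```

View pics/c10.png

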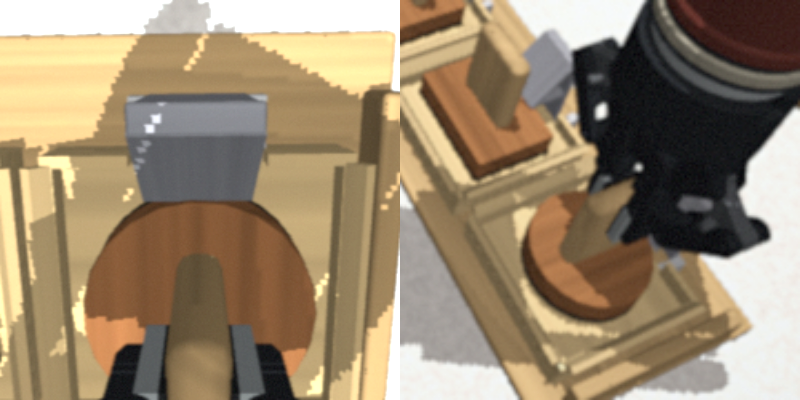

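Emit:
play_rows:
  steps:
    - [[0,0,0.005,0],[0,0,0.009,0],[0,0,0.012,0],[0,0,0.012,0],[0,0,0.012,0]]

```text
time: 8.55
ee_pos: [0.5231, -0.2846, 0.1047]
orientation: [3.131, -0.243, 0.002]
contact_force: [-7.8, 2.4, 12.3]
width: 0.0135
```

```bash
python3 - <<'E'
from h import *
d=cap('wrist','w11');s=d['s'];print(s['ee_pos'],s['orientation'],s['contact_force'],s['torque'],s['width'])
R=Ro.from_rotvec(s['orientation']).as_matrix(); p=np.array(s['ee_pos'])
print(p[2]-.0806,'bay in tool',R.T@(np.array([.5185,-.2835,.024])-p))
b=cap('side','s11')
o=np.hstack([cv2.resize(d['color'][60:310,150:400],(400,400)),cv2.resize(b['color'][240:420,340:520],(400,400))])
cv2.imwrite('pics/c11.png',np.clip(o[:,:,::-1].astype(float)*1.4,0,255).astype(np.uint8))
E
```

```text
[ 0.52305456 -0.28456288  0.1046715 ] [ 3.13103114e+00 -2.42937558e-01  2.45778880e-03] [-7.82150637  2.41451751 12.28895247] [0.63090698 1.437196   0.0951298 ] 0.013470296179078347
0.024071504684077163 bay in tool [-0.00479706 -0.00043032  0.0806633 ]
```

View pics/c11.png

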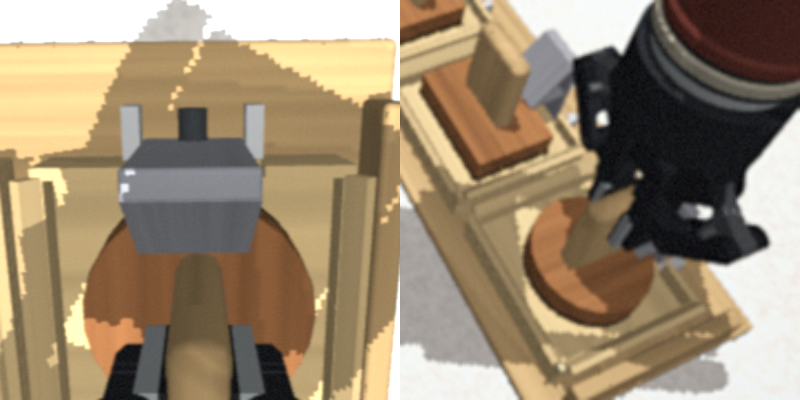

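The catch has snapped back over the disc's edge: its posts are visible again and its tip covers the rim. A small extra press to level the block, then release with a partial opening.

Emit:
play_rows:
  steps:
    - [[0,0,0.002,0],[0,0,0.003,0],[0,0,0.003,0],[0,0,0,0]]

```text
time: 8.98
ee_pos: [0.5237, -0.2848, 0.1047]
orientation: [3.13, -0.244, 0.007]
contact_force: [-2.8, 0.6, -3.2]
width: 0.0133
```

Emit:
play_rows:
  steps:
    - [[0,0,0,0],[0,0,0,0],[0,0,0,0],[0,0,0,0]]
  hand: 0.6

```text
time: 9.32
ee_pos: [0.5228, -0.284, 0.1013]
orientation: [3.132, -0.244, 0.003]
contact_force: [-1.0, 0.2, 0.3]
width: 0.0513
```

Emit:
play_rows:
  steps:
    - [[0,0,-0.02,0],[0,0,-0.05,0],[0,0,-0.08,0],[0,0,-0.11,0],[0,0,-0.14,0]]

```text
time: 9.73
ee_pos: [0.5222, -0.2837, 0.2421]
orientation: [-3.132, 0.244, -0.001]
contact_force: [1.2, -0.2, 0.9]
width: 0.0512
```

```bash
python3 - <<'E'
from h import *
d=cap('wrist','w12');s=d['s'];print(s['time'],s['ee_pos'],s['contact_force'],s['width'])
a=cap('scene','a12');b=cap('side','s12')
o=np.hstack([cv2.resize(a['color'][240:380,100:240],(400,400)),cv2.resize(b['color'][240:420,340:520],(400,400))])
cv2.imwrite('pics/c12.png',np.clip(o[:,:,::-1].astype(float)*1.4,0,255).astype(np.uint8))
E
```

```text
9.7333 [ 0.52219417 -0.28366346  0.24213821] [ 1.15311291 -0.19143735  0.89922359] 0.05121434838345334
```

View pics/c12.png

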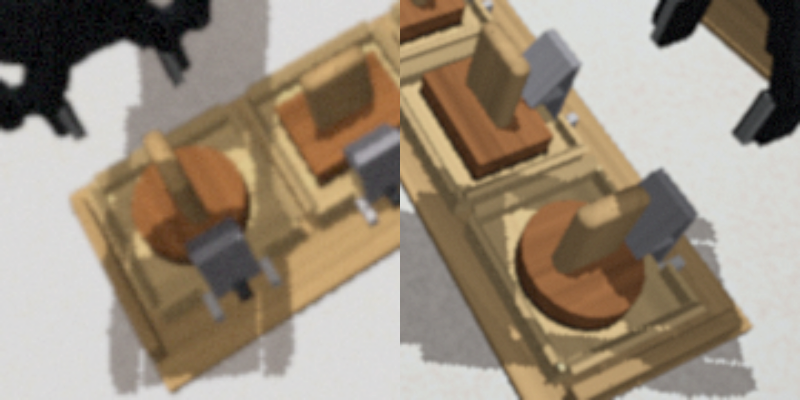

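View pics/w12.png

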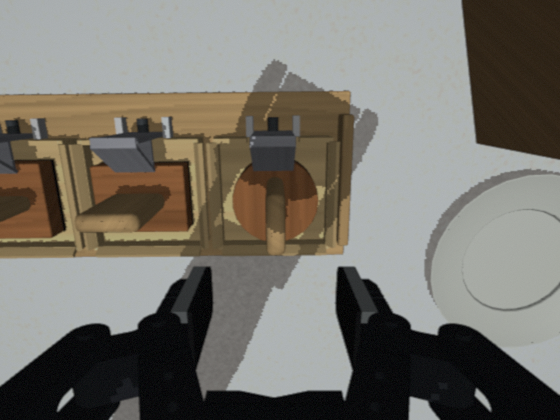

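```bash
python3 - <<'E'
from h import *
d=load('w12');s=d['s']; R=Ro.from_rotvec(s['orientation']).as_matrix(); p=np.array(s['ee_pos'])
b=np.array([.5185,-.2835,0]);Rb=Ro.from_euler('z',-9,degrees=True).as_matrix()
for n,uv,z in(('L',(232,200),.048),('R',(318,200),.048),('near',(275,241),.048),('tipL',(251,169),.051),('tipR',(296,169),.051),('htop near',(276,253),.118)):
    print(n,(Rb.T@(ray(d,*uv,z)-b)).round(4))
sd=load('s12'); S=lambda u,v,z:(Rb.T@(ray(sd,340+(u-400)*.45,240+v*.45,z)-b)).round(4)
print('handle top side ends',S(590,212,.118),S(640,188,.118),'disc rim L,R',S(517,255,.048),S(645,270,.048),'tip',S(628,232,.051),S(660,262,.051))
c=d['color'][100:270,200:370]; cv2.imwrite('pics/c13.png',np.clip(cv2.resize(c,(600,600))[:,:,::-1].astype(float)*1.6,0,255).astype(np.uint8))
E
```

```text
L [-0.0059  0.0367  0.048 ]
R [-0.0057 -0.0384  0.048 ]
near [-0.0441 -0.001   0.048 ]
tipL [0.0219 0.0195 0.051 ]
tipR [ 0.022  -0.0185  0.051 ]
htop near [-0.0266 -0.0015  0.118 ]
handle top side ends [-0.0221 -0.0006  0.118 ] [0.0133 0.0013 0.118 ] disc rim L,R [-0.0434  0.0139  0.048 ] [ 0.0251 -0.0229  0.048 ] tip [0.0288 0.0004 0.051 ] [ 0.0352 -0.0229  0.051 ]
```

View pics/c13.png

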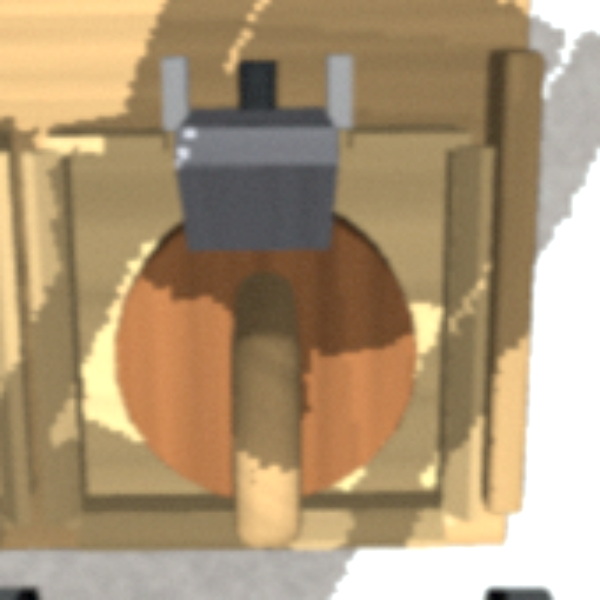

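The block sits about 3–6 mm from the bay's centre and upright. Its handle top and disc centre agree to 2 mm. The catch tip is back at its original closed reading, and the gripper is clear. I'll let it settle, then hand in.

Emit:
play_rows:
  steps:
    - [[0,0,0,0],[0,0,0,0],[0,0,0,0],[0,0,0,0],[0,0,0,0]]

```text
time: 10.3
ee_pos: [0.5214, -0.2833, 0.2398]
orientation: [-3.131, 0.243, 0.003]
contact_force: [-0.1, 0.6, -0.1]
width: 0.0513
```

```bash
python3 -c "
from h import *
print(ctrl.sense()['contact_force']); print(ctrl.job_done())"
```

```text
[-0.084732    0.63410101 -0.05042298]
the job is handed in; nothing more can be done
None
```

I put the small round block in the empty bay and pressed it down until the catch snapped shut over its edge. I then let go and handed the job in at about 10.3 s; the hand-in reports no verdict.

**Last checks:**
- **Catch:** its tip lies over the rim and reads within about 1–2 mm of its closed position from before the press.
- **Block position:** it stands about 3–6 mm from the bay's centre, against the 15 mm allowed.
- **Upright:** the disc centre and handle top agree to about 2 mm in the wrist view.
- **Seating:** at the bottom of the press the measured height matched the bay floor, with about 12 N pushing back. That height comes from the gripper's position, as I had no direct view of the underside.
- **Gripper:** it is open, well above the rack, and reads no contact force.

**Disagreements:** the rough side-view points put the catch tip 3–10 mm further out than the wrist view did. They were coarse picks, so I relied on the wrist view. The views also differed by about 3 mm on the bay's centre, which is within tolerance.

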